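Fit a taper-shank rinse spigot into the rinsing manifold

ROBOT

A 6-joint arm with a two-finger parallel gripper is mounted at the origin on a cart in front of the work surface, level with it; the furniture and walls round the work are solid. World frame = base frame: x ahead of the robot, y to its left, z up, the work surface at z = 0. Lengths are in m, angles in rad, forces in N, time in s.
With the tool pointing down it reaches from about 0.25 to 0.775 m from the base axis. Payload 8.9 kg.
Tool frame: the origin (TCP) lies at the very end of the fingers, on their centre line; the grasp point (between the pads) lies arm.grip_depth behind it (arm.grip_depth is the distance from the TCP to the grasp point, in m); z points along the fingers, y is the line along which they close (so a half turn about z gives the same grasp; the last joint's range is limited). The gripper opens to 85 mm and grips with 20 to 120 N. Pads are 22 mm wide; open, the fingers measure 114 mm over their backs; the gripper's body (76 mm by 85 mm) begins 54 mm behind the grasp point. The pads swing forward as they close: fully open they stand 13 mm farther back than shut.
Start: joints at [1.135, 0.291, -0.153, 1.127, 0, 1.431], TCP at [0.154, 0.502, 0.231] pointing down, gripper open.
Joint ranges: [-2.52, 2.52], [-0.91, 1.74], [-1.3, 1.37], [-1.96, 2.02], [-1.52, 1.47], [-3.14, 3.14]. Speed limits (rad/s): [2.22, 2.22, 2.79, 3.14, 3.14, 3.14].

INTERFACE

Orientations are given as [roll, pitch, yaw] about the fixed x, y, z axes, in that order (R = Rz(yaw) Ry(pitch) Rx(roll)).
In Python, from bench import state, cams, job, arm gives the robot as it stands. The module is installed in compiled form; this text tells all that it offers.
- The arm moves only by the shell command python3 -m inch 'ROWS' [FORCE]. ROWS is JSON, one flat list of numbers, 5 for each row, row after row: the shift along the world's x, y, z in cm, then the turn about the world's z in rad, then the finger opening in cm, from 0 to 8.54. In form: [tx, ty, tz, turn, grip, tx, ty, tz, turn, grip, ...]. A call has 1 to 20 rows; each row shifts and turns the commanded pose from where the row before left it; what a row does not reach is not made up. A row lasts 1/10 s, in which the tool goes at most 50 mm and 8.59 degrees, less where a joint would pass 70% of its speed; a pose out of reach is approached as far as the arm can. A call is refused whole if a number of a shift passes 5 or a number of a turn 0.15, either way. A call with a gripper value outside its range is refused whole. The fingers move at their own pace and stop on an object; FORCE is the grip in N (left out, the last holds). Time passes only in rows, so rows that do not move let the fingers close. It gives the time, the measured TCP pose, the force, the opening and the grip force at its end, in the units of the state.
- state(): the state, without advancing time (a new reading comes with each control period).
- cams.snapshot(name): name is "scene" or "top" or "wrist"; returns the picture (420x560x3 uint8, blue, green, red); there is no depth.
- cams.get_calibration(name): a dict with "fx", "fy", "cx", "cy" (pixels), "dist_coeffs" ([k1, k2, p1, p2, k3] as OpenCV has them; the pictures are not rectified), "view" (4x4, takes a point from world to camera coordinates); the wrist camera has in their place "hand_eye" (4x4, takes a point from camera to tool coordinates, whose origin is the TCP and whose axes are the flange's). Camera axes: x right, y down, z forward; pixel columns grow to the right and rows downward; lengths in m; the calibration is good to about 2 mm. A picture is of the moment at which its call begins: read the wrist's pose just before it. get_calibration takes no time and is no camera call.
- job.finish_job(): hands the job in; it is judged then, once.
Trained networks look in the newest picture that a camera, given by its name, has taken for a name from the list of things; names that differ only in an ending like _2 or _b are one class to them, and where a whole thing is asked for, a point or a joint stands for the part that bears it (a point fixed in the world has none). Each returns a list of dicts, best first, with "p" (0 to 1); they miss things now and then, are a little off and sometimes report something else, mostly with a low value. They report only what shows in the picture. A call takes as long as a camera call. They do not tell look-alikes from the thing itself.
- cams.recognise(camera, name): "centre" ([x, y, z] in m, in world coordinates, good to about 4 mm: the middle of the surface that is visible of it).
- cams.silhouettes(camera, name): "region" (420x560 bool, what is visible of it).
The state is a dict: "t": time; "joint_pos": joint angles; "qvel": joint speeds; "effort": joint torques, N m; "position": TCP position; "eef_rot": TCP orientation; "force": force on the tool from outside, world axes, zero at the start; "wrist_torque": the same for the moment, N m; "opening": finger opening in m; "gripper_force": force on a finger pad.
Only numpy, scipy, OpenCV 4.12 (cv2) and the standard library are available. Lean on these libraries where they do the work, as an engineer would, in place of code of your own. Each camera call takes 0.05 s, during which the arm holds its last target. There are 200 camera calls.

TASK

Take the steel spigot with the tapered shank out of the white stand and set it upright in the vacant socket of the rinsing manifold, feeling for the position in which its square end drops into the square drive hidden down the bore; let go of it while the taper is still only hand-tight and its flange stands proud. Then tap it down on its top with the shut gripper until the taper locks with the flange home on the block. Leave the short plug in the stand and the clear cup where they are.

Things in the scene. Friction and masses are not known exactly. Their poses are not given: they have to be found in the camera images.
- spigot_center (a point): Loose steel spigot, 0.15 kg, 108 mm long; this point is on its axis half-way up (54 mm above its lower end), z up along its axis, x and y square to the flats of its lower end. It is round apart from that end. At the start it stands upright in a hole of the stand, hanging on its flange, turned anyhow.
- spigot: The spigot; origin at the centre of its lower end. From there up: square end 11 mm across flats, 14 mm long; taper to 46 mm (radius 7.8 mm at 18 mm, 11.9 mm at 46 mm); flange 34 mm in diameter, 46 to 52 mm; round grip 22 mm in diameter, 52 to 102 mm; flat head 19 mm in diameter, top at 108 mm.
- spigot_flange (a point): Point on the spigot's axis at the underside of its flange, 46 mm above its lower end; axes as those of spigot_center. The flange is home when this point is at the socket mouth.
- spigot_top (a point): Centre of the spigot's flat top, where it is tapped: 62 mm above the underside of its flange, 54 mm above spigot_center.
- socket_mouth (a point): Centre of the mouth of the vacant socket, a 25 mm bore, level with the top of its block 60 mm above the work surface; z up along the bore. Four spring jaws in the bore begin to grip the taper at about 8 mm proud; the push needed then grows from about 4 N to about 15 N at home (a fifth more or less). About 5 N leaves it hand-tight, 5 to 9 mm proud; friction holds it where it is.
- drive_face (a point): Centre of the upper face of a fixed plate hidden in the bore, 34 mm below the mouth, with a 13 mm square hole. How that square is turned is not known and differs each time. Crosswise on it, the spigot stops with its flange 12 mm above the mouth; once the squares match within about 8 degrees (they repeat every 90) it drops in. This frame's axes do not show the turn.
- manifold: The fixed rinsing manifold; origin on the work surface under the vacant socket's centre, z up. The socket's aluminium block is 80 x 80 x 60 mm; an equal block 115 mm away along +y has a spigot fitted (62 mm high above the block). A flange that is home stops hard on the block.
- stand: Fixed white plastic block 76 x 170 x 55 mm, origin at the centre of its underside; two 25.5 mm through holes on its y axis at y = -45 mm (the spigot) and y = +45 mm (the plug).
- plug_center (a point): Short loose steel blanking plug, 52 mm long, standing in the stand's other hole, hanging on its flange with a knob 18 mm in diameter and 16 mm high above it; this point is half-way up it. It is not wanted.
- cup: Loose clear plastic cup 61 mm wide, 50 mm high, origin at the centre of its underside. To be left alone.
Things that resemble listed ones, but are neither listed nor needed, are in the scene too. What is shaped like the spigot but purple is not meant.

How it is judged:
By the outcome, as a careful person would: the job done as asked, in the order asked, and still so for the second after the job is handed in, with the robot touching nothing.
It also fails if it takes over 51 s, if anything falls off the work surface, if the arm or the gripper's body presses on something with over 40 N, if the wrist force passes 120 N, or if a joint passes its speed limit or range.

## Working session

There is one attempt and no reset: what is moved stays moved. The work goes in short steps, Python scripts to look and compute and a shell command to move; the robot and the scene stay as the last step left them, time stands still between calls to the robot, and variables do not carry over. Pictures are saved under pics/ and viewed, at most 10 in all, crops included, and the job is handed in when it is done.

```bash
mkdir -p pics; python3 - <<'E'
from bench import state,cams,job,arm
import cv2,numpy as np
print(arm.grip_depth, state())
for c in ["scene","top"]:
    im=cams.snapshot(c); cv2.imwrite(f"pics/{c}0.png",im)
    for n in ["spigot","socket_mouth","stand","plug_center","cup","manifold"]:
        for d in cams.recognise(c,n)[:3]: print(c,n,np.round(d["centre"],3),round(d["p"],2))
a=cv2.imread("pics/scene0.png")
E
```

```text
0.0187 {'t': 0.0, 'joint_pos': array([ 1.13466556e+00,  2.91300690e-01, -1.54152375e-01,  1.12671283e+00,
       -1.09451204e-05,  1.43150448e+00]), 'qvel': array([-0.00280244, -0.00137104,  0.00024951, -0.00045965, -0.00095974,
        0.00095185]), 'effort': array([-1.56462247e-03, -5.37148941e+01,  3.31370437e+01,  1.62580964e-02,
       -5.49091492e-04, -7.13984264e-06]), 'position': array([0.15336097, 0.50161909, 0.23071199]), 'eef_rot': array([-3.14023483e+00, -1.79314712e-04,  2.84475362e+00]), 'force': array([-0.32128279, -0.54239665, -0.11297488]), 'wrist_torque': array([ 0.03316671,  0.05523996, -0.01790319]), 'gripper_force': 0.0, 'opening': 0.08514821651617002}
scene spigot [0.537 0.136 0.086] 0.8
scene spigot [0.438 0.137 0.068] 0.57
scene socket_mouth [ 0.524 -0.14   0.056] 0.97
scene socket_mouth [0.539 0.136 0.086] 0.38
scene stand [0.52  0.167 0.054] 0.93
scene plug_center [0.543 0.228 0.062] 0.68
scene cup [ 0.745 -0.021  0.033] 0.95
scene manifold [ 0.516 -0.138  0.063] 0.97
scene manifold [ 0.746 -0.018  0.03 ] 0.63
top spigot [0.544 0.138 0.097] 0.68
top spigot [0.451 0.142 0.086] 0.5
top socket_mouth [ 0.533 -0.139  0.058] 0.55
top stand [0.547 0.182 0.059] 0.65
top stand [0.546 0.136 0.096] 0.5
top plug_center [0.546 0.226 0.061] 0.6
top cup [ 0.742 -0.025  0.016] 0.87
top manifold [ 0.54  -0.135  0.056] 0.64
```

View pics/scene0.png

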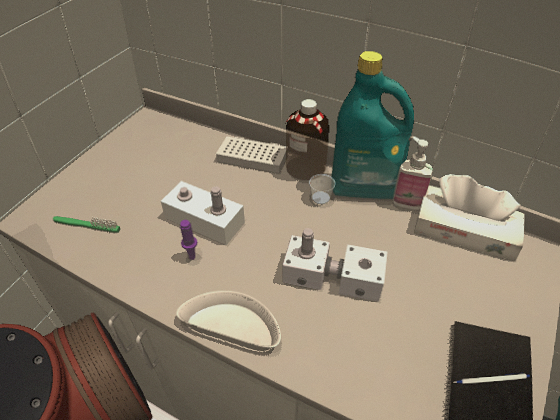

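View pics/top0.png

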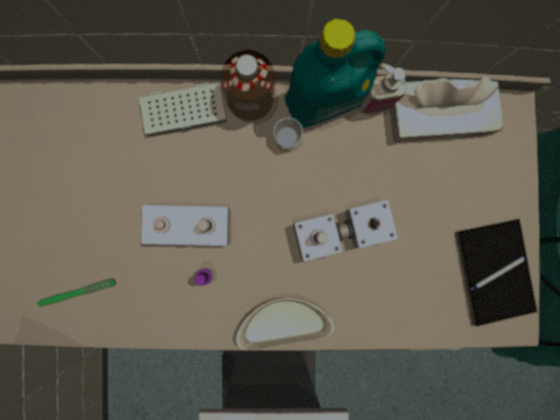

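The scene shows the spigot at (217,200) and plug at (184,192) in the stand, a purple look-alike at (187,240), and the vacant block on the right at (366,263). In the top view the spigot head is at about (205,226) and the vacant socket at (374,223).

```bash
cat > h.py <<'E'
from bench import state,cams,job,arm
import cv2,numpy as np
from scipy.spatial.transform import Rotation as R
def K(c): return np.array([[c["fx"],0,c["cx"]],[0,c["fy"],c["cy"]],[0,0,1.]]),np.array(c["dist_coeffs"],float)
def view(name,st=None):
    c=cams.get_calibration(name)
    if name!="wrist": return np.array(c["view"])
    T=np.eye(4);T[:3,:3]=R.from_euler("xyz",st["eef_rot"]).as_matrix();T[:3,3]=st["position"]
    return np.linalg.inv(T@np.array(c["hand_eye"]))
def proj(name,P,st=None):
    V=view(name,st);k,d=K(cams.get_calibration(name))
    return cv2.projectPoints(np.atleast_2d(np.array(P,float)),cv2.Rodrigues(V[:3,:3])[0],V[:3,3],k,d)[0][:,0]
def hit(name,px,z,st=None):
    V=view(name,st);k,d=K(cams.get_calibration(name))
    n=cv2.undistortPoints(np.array([[px]],float),k,d)[0,0]
    M=np.linalg.inv(V);r=M[:3,:3]@[n[0],n[1],1];o=M[:3,3]
    return o+r*(z-o[2])/r[2]
E
python3 - <<'E'
from h import *
for c,px,z in [("top",(374,223),.06),("scene",(366,263),.06),("top",(205,226),.117),("scene",(217,191),.117),("top",(320,237),.122),("scene",(307,234),.122)]: print(c,px,hit(c,px,z).round(4))
t=cv2.imread("pics/top0.png");s=cv2.imread("pics/scene0.png")
f=lambda i,x,y:cv2.resize(i[y-25:y+25,x-33:x+33],(396,300),interpolation=cv2.INTER_CUBIC)
cv2.imwrite("pics/crop.png",np.vstack([np.hstack([f(t,374,223),f(s,366,263)]),np.hstack([f(t,205,226),f(s,217,200)])]))
print(np.linalg.inv(view("top"))[:3,3],cams.get_calibration("wrist")["hand_eye"])
E
```

```text
top (374, 223) [ 0.553  -0.1951  0.06  ]
scene (366, 263) [ 0.5524 -0.1947  0.06  ]
top (205, 226) [0.5423 0.1335 0.117 ]
scene (217, 191) [0.54   0.1324 0.117 ]
top (320, 237) [ 0.5247 -0.0783  0.122 ]
scene (307, 234) [ 0.5161 -0.083   0.122 ]
[0.53554449 0.02762924 0.9280143 ] [[-2.74515117e-04 -9.58893129e-01 -2.83767319e-01  7.33072291e-02]
 [ 9.99999398e-01  3.82923810e-05 -1.09679033e-03 -3.19155268e-04]
 [ 1.06257084e-03 -2.83767450e-01  9.58892541e-01 -1.41466755e-01]
 [ 0.00000000e+00  0.00000000e+00  0.00000000e+00  1.00000000e+00]]
```

View pics/crop.png

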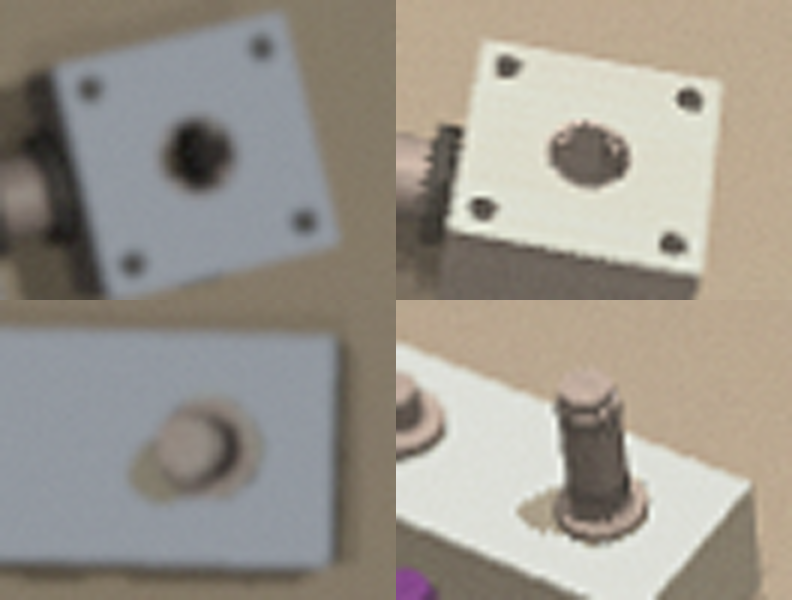

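Zoomed in, socket ≈ (0.552, -0.195) and spigot ≈ (0.542, 0.133). Moving above the spigot.

```bash
python3 -m inch '[3.2,-3.05,-0.1,0,8.5,3.2,-3.05,-0.1,0,8.5,3.2,-3.05,-0.1,0,8.5,3.2,-3.05,-0.1,0,8.5,3.2,-3.05,-0.1,0,8.5,3.2,-3.05,-0.1,0,8.5,3.2,-3.05,-0.1,0,8.5,3.2,-3.05,-0.1,0,8.5,3.2,-3.05,-0.1,0,8.5,3.2,-3.05,-0.1,0,8.5,3.2,-3.05,-0.1,0,8.5,3.2,-3.05,-0.1,0,8.5,0,0,0,0,8.5,0,0,0,0,8.5]' 40
python3 - <<'E'
from h import *
st=state();im=cams.snapshot("wrist");cv2.imwrite("pics/w1.png",im)
print(st["position"],st["eef_rot"],proj("wrist",[[.542,.133,.117],[.542,.133,.061]],st))
for n in ["spigot_top","spigot"]: print([(d["centre"],d["p"]) for d in cams.recognise("wrist",n)[:2]])
E
```

```text
t: 2.1
position: [0.5378, 0.1353, 0.2189]
eef_rot: [-3.141, -0.001, 2.843]
force: [-0.6, 1.5, -0.7]
opening: 0.085
gripper_force: 0.0
[0.53778611 0.13525043 0.21887201] [-3.14140536e+00 -8.48499064e-04  2.84285462e+00] [[278.55730836 217.25317373]
 [278.69870505 198.87376204]]
[([0.445, 0.1448, 0.102], 0.81), ([0.5372, 0.1377, 0.1], 0.73)]
[([0.5398, 0.1428, 0.1011], 0.91), ([0.4475, 0.1459, 0.1004], 0.88)]
```

View pics/w1.png

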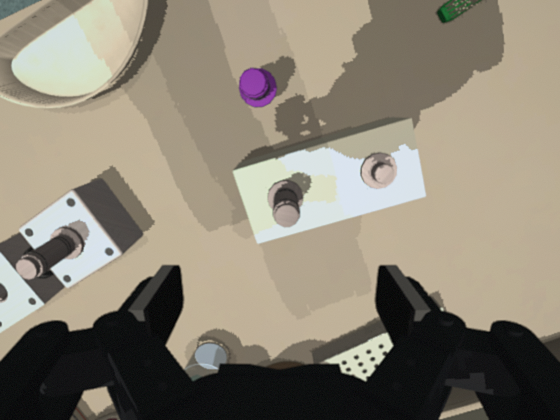

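The wrist picture shows the spigot head at (287,214), its flange at (285,193) in the stand, the plug at (380,170) and the purple copy at (257,87).

```bash
python3 - <<'E'
from h import *
st=state()
print(hit("wrist",(287,214),.117,st),hit("wrist",(285,193),.061,st))
for c in ("top","scene"): print(hit(c,(204.7,226),.117) if c=="top" else hit(c,(215.9,188.4),.117))
r=[(d["region"],d["p"]) for d in cams.silhouettes("wrist","spigot")[:3]]
for m,p in r:
    ys,xs=np.nonzero(m);print(p,xs.min(),xs.max(),ys.min(),ys.max(),xs.mean())
print(np.array([np.sin(2.843),-np.cos(2.843)]))
E
```

```text
[0.54062387 0.14146167 0.117     ] [0.53756858 0.14173739 0.061     ]
[0.54229835 0.13407769 0.117     ]
[0.545515   0.13877909 0.117     ]
0.83 238 276 67 107 256.69494290375206
[0.29417543 0.95575144]
```

```bash
python3 -m inch '[0.15,0.25,-3,0,8.5,0.15,0.2,-3,0,8.5,0,0,-2.4,0,8.5,0,0,0,0,8.5,0,0,0,0,8.5]'
python3 - <<'E'
from h import *
st=state();im=cams.snapshot("wrist");cv2.imwrite("pics/w2.png",im)
print(st["position"],st["eef_rot"],proj("wrist",[[.541,.140,.117],[.541,.140,.061]],st))
E
```

```text
t: 2.8
position: [0.5402, 0.1412, 0.136]
eef_rot: [-3.142, -0.0, 2.846]
force: [-0.4, 0.4, 0.4]
opening: 0.0847
gripper_force: 0.0
[0.54022605 0.14115247 0.13596541] [-3.14157522e+00 -1.48587862e-04  2.84585041e+00] [[278.24046461 258.69713401]
 [278.49150785 224.11159304]]
```

View pics/w2.png

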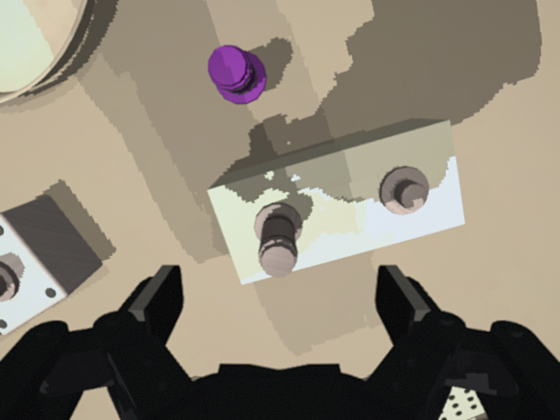

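Head at (278,262) and flange at (277,223): centred between the fingers. Descend and grip.

```bash
python3 -m inch '[0,0,-3.2,0,8.5,0,0,-3.2,0,8.5,0,0,0,0,8.5,0,0,0,0,2,0,0,0,0,2,0,0,0,0,2,0,0,0,0,2,0,0,0,0,2,0,0,0,0,2,0,0,0,0,2]' 40; python3 -m inch '[0,0,0,0,1.5,0,0,0,0,1.5]'
```

```text
t: 3.85
position: [0.5412, 0.1406, 0.0723]
eef_rot: [3.141, 0.002, 2.845]
force: [-0.7, -0.0, 6.1]
opening: 0.0211
gripper_force: 38.8
t: 4.05
position: [0.5412, 0.1406, 0.0723]
eef_rot: [3.141, 0.002, 2.845]
force: [-0.8, -0.3, 7.0]
opening: 0.021
gripper_force: 38.8
```

```bash
python3 -m inch '[0,0,2,0,1.5,0,0,4,0,1.5,0,0,4,0,1.5,0,0,3.2,0,1.5,0,0,0,0,1.5,0.15,-4.75,0,0,1.5,0.15,-4.75,0,0,1.5,0.15,-4.75,0,0,1.5,0.15,-4.75,0,0,1.5,0.15,-4.75,0,0,1.5,0.15,-4.75,0,0,1.5,0.1,-4.8,0,0,1.5,0,0,0,0,1.5,0,0,0,0,1.5,0,0,0,0,1.5]'
python3 - <<'E'
from h import *
st=state();im=cams.snapshot("wrist");cv2.imwrite("pics/w3.png",im)
p=st["position"]
print(hit("top",(374.2,223.7),.06),hit("scene",(365.2,263.8),.06))
print(st["opening"],st["force"],proj("wrist",[[p[0],p[1],.06],[p[0],p[1],p[2]-.062]],st))
E
```

```text
t: 5.55
position: [0.5501, -0.1916, 0.2026]
eef_rot: [3.141, -0.001, 2.845]
force: [-0.6, 0.6, -2.2]
opening: 0.0208
gripper_force: 39.8
[ 0.55157407 -0.19551455  0.06      ] [ 0.54984263 -0.19395985  0.06      ]
0.020763975068519243 [-0.64901355  0.57689326 -2.20036935] [[279.57524632 198.18130117]
 [279.73986493 229.15751644]]
```

View pics/w3.png

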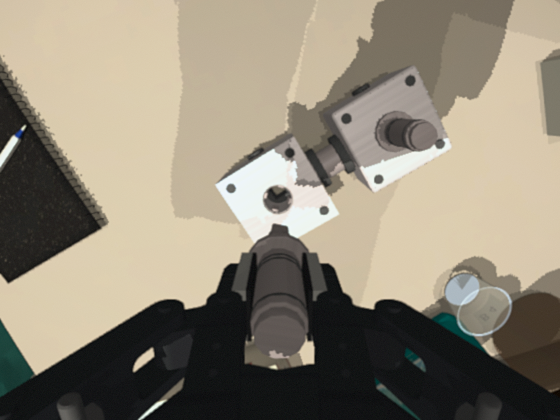

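The picture shows the held spigot upright with its square tip at (279,230), the vacant bore at (277.5,199), screws at (231,188) and (323.5,210.5).

```bash
python3 - <<'E'
from h import *
st=state();p=st["position"]
for px in [(277.4,198.9)]: h=hit("wrist",px,.06,st);print(h,(h-p)*100)
k,d=K(cams.get_calibration("wrist"));print(k[0,0])
E
```

```text
[ 0.55042487 -0.193383    0.06      ] [  0.01779321  -0.20816766 -14.28517468]
332.9505323237522
```

```bash
python3 -m inch '[0.04,-0.22,-3,0,1.5,0,0,-3,0,1.5,0,0,0,0,1.5,0,0,0,0,1.5]'
python3 - <<'E'
from h import *
st=state();im=cams.snapshot("wrist");p=st["position"]
t=np.r_[p[:2],p[2]-.0633];a=np.linspace(0,2*np.pi,40)
im2=cv2.resize(im[110:260,180:380],(800,600),interpolation=cv2.INTER_CUBIC)
pt=proj("wrist",[[.5505+.0125*np.cos(x),-.1938+.0125*np.sin(x),.06] for x in a],st)
for q in pt: cv2.circle(im2,(int((q[0]-180)*4),int((q[1]-110)*4)),2,(0,0,255),-1)
q=proj("wrist",[t,[.5505,-.1938,.06]],st);print(q,(q-[180,110])*4);cv2.imwrite("pics/w4.png",im2)
E
```

```text
t: 6.0
position: [0.5509, -0.1936, 0.1437]
eef_rot: [3.141, -0.001, 2.846]
force: [0.6, -0.2, -1.5]
opening: 0.0211
gripper_force: 39.9
[[279.76680021 228.43493042]
 [279.26880202 218.4090519 ]] [[399.06720085 473.73972167]
 [397.07520808 433.63620759]]
```

View pics/w4.png

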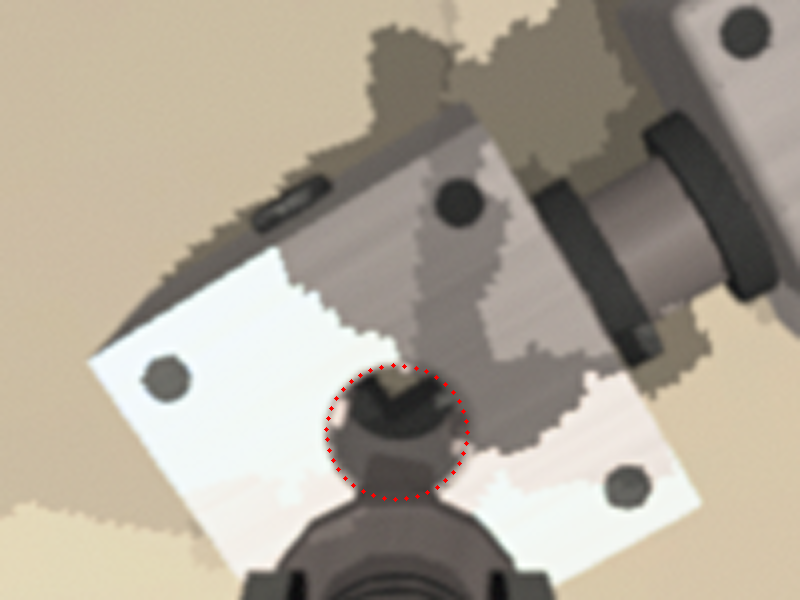

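The projected mouth (red, centre (397,433) in the crop) matches the bore rim, and the square tip is directly on line. Lowering until contact.

```bash
python3 -m inch '[-0.04,-0.02,-2.5,0,1.5,0,0,-2,0,1.5,0,0,-0.2,0,1.5,0,0,0,0,1.5,0,0,0,0,1.5]' 30;  python3 -m inch '[0,0,-0.2,0,1.5,0,0,-0.2,0,1.5,0,0,0,0,1.5]'
```

```text
t: 6.55
position: [0.5513, -0.195, 0.0976]
eef_rot: [-3.141, 0.002, 2.845]
force: [-0.0, 1.1, -1.9]
opening: 0.0209
gripper_force: 45.0
t: 6.85
position: [0.5503, -0.1947, 0.0919]
eef_rot: [3.141, -0.001, 2.845]
force: [0.9, -0.4, -1.5]
opening: 0.0205
gripper_force: 45.0
```

```bash
python3 -m inch '[0,0,-0.1,0,1.5,0,0,-0.1,0,1.5]';  python3 -m inch '[0,0,-0.1,0,1.5,0,0,0,0,1.5]'; python3 -m inch '[0,0,-0.1,0,1.5,0,0,0,0,1.5]'
```

```text
t: 7.05
position: [0.5505, -0.1949, 0.0902]
eef_rot: [3.142, -0.0, 2.845]
force: [0.0, 0.2, -1.8]
opening: 0.021
gripper_force: 45.0
t: 7.25
position: [0.5504, -0.1948, 0.0891]
eef_rot: [3.142, -0.0, 2.845]
force: [0.6, -0.2, -1.7]
opening: 0.021
gripper_force: 45.0
t: 7.45
position: [0.5505, -0.1949, 0.0882]
eef_rot: [3.142, -0.0, 2.845]
force: [-0.6, 0.1, -3.0]
opening: 0.0211
gripper_force: 45.0
```

```bash
python3 -m inch '[0,0.05,-0.1,0,1.5,0,0,0,0,1.5]';  python3 -m inch '[0,0,-0.1,0,1.5,0,0,0,0,1.5]'
```

```text
t: 7.65
position: [0.5504, -0.1943, 0.0872]
eef_rot: [-3.142, -0.0, 2.845]
force: [-0.8, 0.1, -1.5]
opening: 0.0211
gripper_force: 45.0
t: 7.85
position: [0.5505, -0.1943, 0.0862]
eef_rot: [3.142, -0.0, 2.845]
force: [0.5, -0.5, -1.6]
opening: 0.0209
gripper_force: 45.0
```

```bash
python3 -m inch '[0,0,-0.1,0,1.5,0,0,0,0,1.5]';  python3 -m inch '[0,0,-0.1,0,1.5,0,0,0,0,1.5]'
```

```text
t: 8.05
position: [0.5505, -0.1943, 0.0852]
eef_rot: [3.142, -0.0, 2.845]
force: [-0.1, 0.5, -1.5]
opening: 0.0209
gripper_force: 45.0
t: 8.25
position: [0.5504, -0.1943, 0.0842]
eef_rot: [3.142, -0.0, 2.845]
force: [-0.0, -0.5, -1.3]
opening: 0.0209
gripper_force: 45.0
```

```bash
python3 -m inch '[0,0,-0.1,0,1.5,0,0,0,0,1.5]';python3 - <<'E'
from h import *
im=cams.snapshot("scene")
st=state();p=st["position"]
print(proj("scene",[[.5505,-.194,.06],[.5505,-.194,.066],[.5505,-.194,.072]]))
cv2.imwrite("pics/s5.png",cv2.resize(im[215:305,310:430],(800,600),interpolation=cv2.INTER_CUBIC))
st=state();im=cams.snapshot("wrist");cv2.imwrite("pics/w5.png",im)
E
```

```text
t: 8.45
position: [0.5504, -0.1943, 0.0832]
eef_rot: [3.142, -0.0, 2.845]
force: [-0.6, 0.1, -2.1]
opening: 0.0213
gripper_force: 45.0
[[365.33963865 263.56693621]
 [365.76683893 261.6410644 ]
 [366.19782403 259.69536722]]
```

View pics/s5.png

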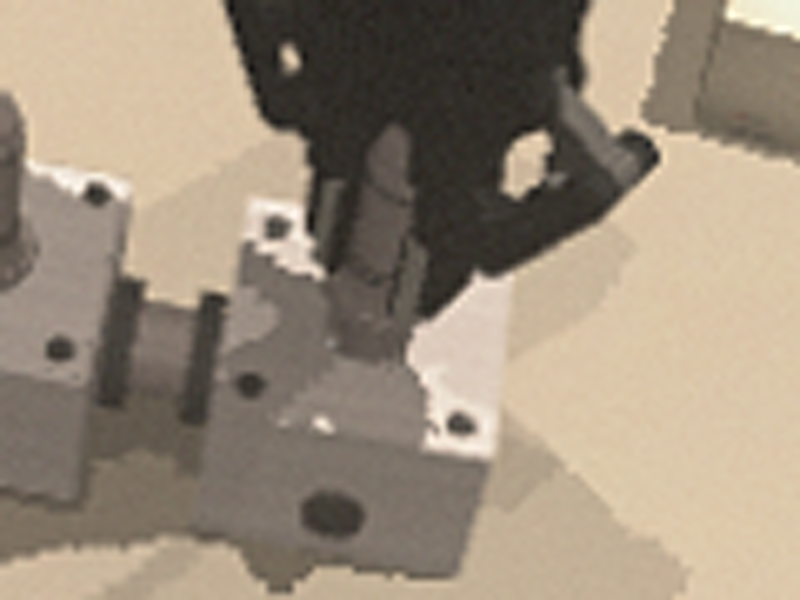

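The scene crop shows the spigot in the fingers with something ring-like at y 280–355 over the bore (mouth centre expected at (369,324)); I'll overlay the model to judge the height.

```bash
python3 - <<'E'
from h import *
im=cv2.imread("pics/s5.png")
a=np.linspace(0,2*np.pi,60)
def c(r,z,col,im):
    q=(proj("scene",[[.5505+r*np.cos(x),-.194+r*np.sin(x),z] for x in a])-[310,215])*800/120
    cv2.polylines(im,[q.astype(int)],True,col,1)
out=[]
for pr in (.006,.012):
    i=im.copy();b=.06+pr
    c(.0125,.06,(255,0,0),i)
    for r,z,col in [(.017,0,(0,0,255)),(.017,.006,(0,0,255)),(.011,.006,(0,255,0)),(.011,.056,(0,255,0)),(.0095,.062,(0,255,255))]: c(r,b+z,col,i)
    out.append(i[60:460,180:580])
cv2.imwrite("pics/s5o.png",np.hstack(out))
E
```

```text
(no output)
```

View pics/s5o.png

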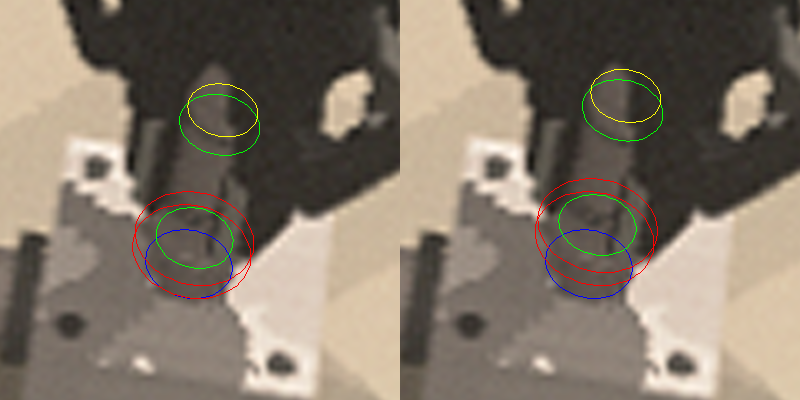

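The overlay suggests the flange is still about 12 mm or more proud (the bore's front rim shows uncovered), consistent with no contact yet. Continue feeling down.

```bash
python3 -m inch '[0,0,-0.1,0,1.5,0,0,0,0,1.5]';  python3 -m inch '[0,0,-0.1,0,1.5,0,0,0,0,1.5]';  python3 -m inch '[0,0,-0.1,0,1.5,0,0,0,0,1.5]'
```

```text
t: 8.75
position: [0.5505, -0.1942, 0.0822]
eef_rot: [3.141, -0.0, 2.845]
force: [0.1, 1.4, -1.8]
opening: 0.0207
gripper_force: 45.1
t: 8.95
position: [0.5505, -0.1942, 0.0812]
eef_rot: [3.141, -0.0, 2.845]
force: [-0.5, 1.3, 0.0]
opening: 0.021
gripper_force: 45.3
t: 9.15
position: [0.5505, -0.1941, 0.0802]
eef_rot: [3.141, -0.0, 2.845]
force: [-0.8, 2.6, -0.1]
opening: 0.0207
gripper_force: 45.4
```

Side force toward +y: shift that way a little.

```bash
python3 -m inch '[0,0.08,0,0,1.5,0,0,0,0,1.5]';  python3 -m inch '[0,0,-0.1,0,1.5,0,0,0,0,1.5]'
```

```text
t: 9.35
position: [0.5505, -0.1937, 0.0802]
eef_rot: [-3.141, -0.0, 2.845]
force: [-0.2, 0.2, -1.1]
opening: 0.0209
gripper_force: 45.1
t: 9.55
position: [0.5504, -0.1936, 0.0791]
eef_rot: [-3.141, -0.0, 2.845]
force: [-1.0, 0.1, -2.1]
opening: 0.0212
gripper_force: 45.1
```

```bash
python3 -m inch '[0,0,-0.1,0,1.5,0,0,0,0,1.5]';  python3 -m inch '[0,0,-0.1,0,1.5,0,0,0,0,1.5]';  python3 -m inch '[0,0,-0.1,0,1.5,0,0,0,0,1.5]'
```

```text
t: 9.75
position: [0.5505, -0.1935, 0.0782]
eef_rot: [3.142, -0.0, 2.845]
force: [-1.3, -0.1, -0.9]
opening: 0.0213
gripper_force: 45.3
t: 9.95
position: [0.5507, -0.1936, 0.0777]
eef_rot: [-3.142, 0.0, 2.845]
force: [-2.5, 0.5, 3.1]
opening: 0.0211
gripper_force: 46.5
t: 10.15
position: [0.5508, -0.1936, 0.0772]
eef_rot: [-3.141, 0.001, 2.845]
force: [-3.8, 2.3, 10.0]
opening: 0.0207
gripper_force: 47.6
```

Contact at TCP z≈0.078. Ease to a light press and try turning, watching torque and force.

```bash
python3 -m inch '[0,0,0.1,0,1.5,0,0,0,0,1.5]'; python3 -m inch '[0,0,0,-0.1,1.5,0,0,0,0,1.5]';python3 -c "
from h import *
s=state();print(s['force'].round(1),s['wrist_torque'].round(3),s['position'][2])"; python3 -m inch '[0,0,0,-0.1,1.5,0,0,0,0,1.5]';python3 -c "
from h import *
s=state();print(s['force'].round(1),s['wrist_torque'].round(3),s['position'][2])"
```

```text
t: 10.35
position: [0.5507, -0.1936, 0.0777]
eef_rot: [-3.142, 0.0, 2.845]
force: [-2.8, 1.0, 5.4]
opening: 0.021
gripper_force: 46.4
t: 10.55
position: [0.5508, -0.1935, 0.0776]
eef_rot: [3.141, 0.001, 2.742]
force: [-1.7, 2.0, 5.9]
opening: 0.0209
gripper_force: 46.5
[-1.7  2.   5.9] [ 0.545  0.483 -0.04 ] 0.07762532911137701
t: 10.75
position: [0.5508, -0.1934, 0.0776]
eef_rot: [3.141, 0.0, 2.643]
force: [-2.2, 2.8, 5.6]
opening: 0.0207
gripper_force: 46.5
[-2.2  2.8  5.6] [ 0.62  0.39 -0.01] 0.07755836806960863
```

It turns freely: still crosswise on the plate. Relieve the side force and go on turning.

```bash
python3 -m inch '[-0.05,0.06,0,-0.1,1.5,0,0,0,0,1.5]'; python3 -m inch '[0,0,0,-0.12,1.5,0,0,0,0,1.5]'; python3 -m inch '[0,0,0,-0.12,1.5,0,0,0,0,1.5]'
```

```text
t: 10.95
position: [0.5505, -0.1929, 0.0775]
eef_rot: [3.141, 0.001, 2.545]
force: [0.3, 2.4, 3.1]
opening: 0.0209
gripper_force: 46.2
t: 11.15
position: [0.5503, -0.1928, 0.0772]
eef_rot: [3.141, 0.0, 2.426]
force: [0.6, 2.6, 1.0]
opening: 0.021
gripper_force: 45.7
t: 11.35
position: [0.5503, -0.1928, 0.0771]
eef_rot: [3.141, -0.0, 2.308]
force: [1.1, 1.3, -0.2]
opening: 0.0207
gripper_force: 45.4
```

```bash
python3 -m inch '[0,0,0,-0.12,1.5,0,0,0,0,1.5]'; python3 -m inch '[0,0,0,-0.12,1.5,0,0,0,0,1.5]'
```

```text
t: 11.55
position: [0.5503, -0.1928, 0.0771]
eef_rot: [3.141, -0.0, 2.189]
force: [2.2, 2.6, -2.0]
opening: 0.0211
gripper_force: 45.3
t: 11.75
position: [0.5503, -0.1928, 0.0772]
eef_rot: [3.141, -0.0, 2.069]
force: [2.1, 2.6, -1.7]
opening: 0.021
gripper_force: 45.3
```

Upward force vanished around yaw 2.2–2.3. Probe down.

```bash
python3 -m inch '[0,0,-0.1,0,1.5,0,0,0,0,1.5]'; python3 -m inch '[0.05,0.03,-0.1,0,1.5,0,0,0,0,1.5]'; python3 -c "
from h import *
s=state();print(s['force'].round(1),s['wrist_torque'].round(3),s['position'][2])"
```

```text
t: 11.95
position: [0.5503, -0.1929, 0.0764]
eef_rot: [3.141, 0.0, 2.07]
force: [2.5, 2.4, 0.7]
opening: 0.0209
gripper_force: 45.8
t: 12.15
position: [0.5506, -0.1927, 0.0754]
eef_rot: [-3.142, 0.0, 2.066]
force: [1.4, 2.6, 2.5]
opening: 0.0208
gripper_force: 46.0
[1.4 2.6 2.5] [ 0.703 -0.321  0.068] 0.07535477189439568
```

```bash
python3 -m inch '[0.03,0.04,0,0.1,1.5,0,0,0,0,1.5]'; python3 -m inch '[0,0,-0.1,0,1.5,0,0,0,0,1.5]'; python3 -m inch '[0,0,-0.1,0,1.5,0,0,0,0,1.5]'; python3 -c "
from h import *
s=state();print(s['force'].round(1),s['wrist_torque'].round(3),s['position'][2])"
```

```text
t: 12.35
position: [0.5505, -0.1923, 0.0751]
eef_rot: [-3.141, -0.0, 2.167]
force: [0.3, 1.2, 0.1]
opening: 0.021
gripper_force: 45.6
t: 12.55
position: [0.5507, -0.1925, 0.0743]
eef_rot: [-3.141, 0.0, 2.163]
force: [-0.0, 0.4, 1.9]
opening: 0.021
gripper_force: 45.9
t: 12.75
position: [0.5508, -0.1925, 0.0734]
eef_rot: [-3.141, 0.0, 2.164]
force: [-0.5, 1.4, 3.9]
opening: 0.0213
gripper_force: 46.1
[-0.5  1.4  3.9] [0.232 0.143 0.006] 0.07335251675132001
```

Soft, growing push, about 5.5 N net: taper engaged, hand-tight. Release and rise.

```bash
python3 -m inch '[0,0,-0.05,0,1.5,0,0,0,0,1.5]'; python3 -m inch '[0,0,0,0,5,0,0,0,0,5,0,0,0,0,5,0,0,0,0,5,0,0,0,0,5]'; python3 -m inch '[0,0,2,0,5,0,0,4,0,5,0,0,4,0,5,-4,-2.5,1,0,0,-4,-2.5,0,0,0,0,0,0,0,0,0,0,0,0,0]'
python3 - <<'E'
from h import *
im=cams.snapshot("scene")
print([(d["centre"],d["p"]) for d in cams.recognise("scene","spigot")[:4]])
a=np.linspace(0,2*np.pi,60);f=im[215:305,310:430];out=[cv2.resize(f,(800,600),interpolation=cv2.INTER_CUBIC)[60:460,180:580]]
i=cv2.resize(f,(800,600),interpolation=cv2.INTER_CUBIC)
for r,z,col in [(.0125,.06,(255,0,0)),(.017,.067,(0,0,255)),(.0095,.129,(0,255,255))]:
    q=(proj("scene",[[.5505+r*np.cos(x),-.193+r*np.sin(x),z] for x in a])-[310,215])*800/120
    cv2.polylines(i,[q.astype(int)],True,col,1)
cv2.imwrite("pics/s6.png",np.hstack(out+[i[60:460,180:580]]))
E
```

```text
t: 12.95
position: [0.5508, -0.1924, 0.0729]
eef_rot: [-3.141, 0.0, 2.164]
force: [-1.4, 0.8, 4.8]
opening: 0.0206
gripper_force: 46.3
t: 13.45
position: [0.5508, -0.1923, 0.0727]
eef_rot: [-3.141, -0.0, 2.165]
force: [-0.1, 0.0, 0.3]
opening: 0.0496
gripper_force: 0.0
t: 14.15
position: [0.4703, -0.2429, 0.1831]
eef_rot: [3.141, 0.0, 2.163]
force: [-0.1, 0.0, 0.2]
opening: -0.0001
gripper_force: 0.0
[([0.5421, -0.1945, 0.0978], 0.91)]
```

View pics/s6.png

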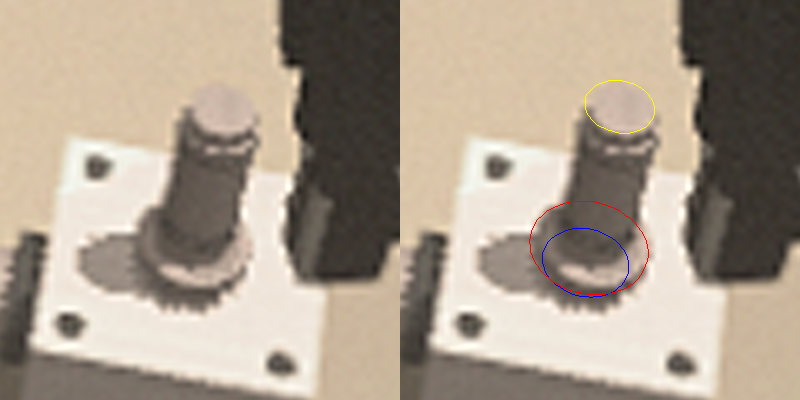

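The spigot stands upright, flange edge near (194,290) in the crop, about 6–7 mm proud and clear of the block — hand-tight, in the drive. Now over its top with the shut gripper and press down in steps.

```bash
python3 -m inch '[4,2.45,0,0,0,4.05,2.45,0,0,0,0,0,-2,0,0,0,0,-2,0,0,0,0,-0.5,0,0,0,0,0,0,0,0,0,0,0,0]'; python3 -m inch '[0,0,-0.3,0,0,0,0,-0.2,0,0,0,0,-0.1,0,0,0,0,0,0,0]'; python3 -m inch '[0,0,-0.1,0,0,0,0,-0.1,0,0,0,0,0,0,0]'
```

```text
t: 14.95
position: [0.5519, -0.1933, 0.1385]
eef_rot: [3.141, 0.001, 2.165]
force: [0.4, -0.5, -0.0]
opening: 0.0001
gripper_force: 0.0
t: 15.35
position: [0.5513, -0.1933, 0.1319]
eef_rot: [3.142, 0.0, 2.165]
force: [0.3, -0.6, 0.0]
opening: 0.0001
gripper_force: 0.0
t: 15.65
position: [0.5512, -0.1932, 0.1297]
eef_rot: [-3.141, -0.0, 2.165]
force: [-0.2, -0.5, 0.6]
opening: 0.0
gripper_force: 0.0
```

```bash
for i in 1; do python3 -m inch '[0,0,-0.1,0,0,0,0,-0.1,0,0,0,0,0,0,0]'; python3 -m inch '[0,0,-0.1,0,0,0,0,-0.1,0,0,0,0,0,0,0]'; python3 -m inch '[0,0,-0.1,0,0,0,0,0,0,0]';python3 -m inch '[0,0,-0.1,0,0,0,0,0,0,0]'; done
```

```text
t: 15.95
position: [0.5517, -0.1933, 0.1282]
eef_rot: [3.141, 0.001, 2.165]
force: [-0.1, 0.0, 2.8]
opening: 0.0001
gripper_force: 1.8
t: 16.25
position: [0.5518, -0.1934, 0.1264]
eef_rot: [3.141, 0.001, 2.165]
force: [-0.3, 0.9, 5.8]
opening: 0.0
gripper_force: 2.9
t: 16.45
position: [0.5519, -0.1935, 0.1255]
eef_rot: [3.141, 0.001, 2.165]
force: [0.2, 0.5, 7.0]
opening: 0.0
gripper_force: 3.5
t: 16.65
position: [0.5521, -0.1935, 0.1247]
eef_rot: [3.141, 0.002, 2.165]
force: [-1.1, -0.3, 8.1]
opening: 0.0
gripper_force: 3.9
```

```bash
python3 -m inch '[0,0,-0.1,0,0,0,0,0,0,0]'; python3 -m inch '[0,0,-0.1,0,0,0,0,0,0,0]'; python3 -m inch '[0,0,-0.1,0,0,0,0,0,0,0]';python3 -m inch '[0,0,-0.1,0,0,0,0,0,0,0]'
```

```text
t: 16.85
position: [0.5521, -0.1936, 0.1238]
eef_rot: [3.14, 0.002, 2.165]
force: [-1.3, 1.3, 8.3]
opening: 0.0002
gripper_force: 4.3
t: 17.05
position: [0.5522, -0.1936, 0.1229]
eef_rot: [3.14, 0.002, 2.165]
force: [0.0, 0.8, 9.8]
opening: -0.0
gripper_force: 4.8
t: 17.25
position: [0.5522, -0.1935, 0.1222]
eef_rot: [3.14, 0.002, 2.165]
force: [-0.5, 1.6, 12.8]
opening: -0.0
gripper_force: 6.5
t: 17.45
position: [0.5525, -0.1936, 0.1222]
eef_rot: [3.14, 0.003, 2.165]
force: [-2.5, 3.5, 21.9]
opening: 0.0001
gripper_force: 10.8
```

Hard stop at 0.122 m, exactly the home height, with 22 N. Retreat and hand in.

```bash
python3 -m inch '[0,0,0.5,0,0,0,0,2,0,0,0,0,4,0,0,0,0,2,0,0,-4,0,0,0,0,0,0,0,0,0,0,0,0,0,0]'; python3 - <<'E'
from h import *
im=cams.snapshot("scene");print([(d["centre"],d["p"]) for d in cams.recognise("scene","spigot")[:4]])
print([(d["centre"],d["p"]) for n in ("plug_center","cup") for d in cams.recognise("scene",n)[:1]])
print(job.finish_job())
E
```

```text
t: 18.15
position: [0.5108, -0.1932, 0.2048]
eef_rot: [-3.141, -0.0, 2.164]
force: [-0.6, 0.0, 0.2]
opening: -0.0002
gripper_force: 0.0
[([0.5455, -0.1946, 0.0918], 0.98), ([0.4383, 0.1401, 0.0678], 0.66)]
[([0.5444, 0.2288, 0.0623], 0.58), ([0.7488, -0.0217, 0.0283], 0.97)]
the job is handed in; nothing more can be done
None
```

The spigot is seated in the vacant socket: it was let go hand-tight about 7 mm proud, then pressed down in small steps with the shut gripper (rather than struck) until it stopped hard at the home height under 22 N; the plug and cup are where they were, and the job is handed in at about 18 s.

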